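Lift the swinging sieve bucket off its stand and put it under the shower head

TASK

The steel sieve bucket hangs by its two pivot pins in the notched stand, with a stone in it. Lift it off by the bail over its middle without letting it swing, tip or snag, stand it on the bench clear of stand and tray and let go; then take it by an end lug, lift it over the rim of the rinse tray and stand it flat inside, in the middle under the shower head, with the stone still in it. Leave the tape roll and the two loose sherds alone.

Things in the scene. Friction and masses are not known exactly. Their poses are not given: they have to be found in the camera images.
- sieve_bucket: Open sieve bucket of perforated steel, about 0.15 kg, same at both ends, hanging roughly level in the stand. Origin: centre of its underside; x along its length, y along the pivot axis, z up. Body 130 (x) x 70 (y) x 55 high, walls 3 thick. Centre of mass below the pins; the shifting stone may make it hang a few degrees off level.
- pivot (a point): On the bucket, middle of the pivot axis, 36 above the underside. Two pins, 10 dia., stick out along the bucket's y to 56 each side of the middle; each has a hub at the wall (18 dia., to 39 out) and an end collar (15 dia., 52 to 56 out).
- bail (a point): On the bucket, centre of the fixed bail's level bar over the middle, 79 above the underside: bar along the bucket's y, 71 long, 10 wide (x), 12 high (73 to 85 above the underside), on legs standing on the long walls.
- lug_a (a point): Centre of the flat upright lug at the bucket's +x end, 79 out from the middle and 63 above the underside: 10 thick (y), 28 long (x, from 65 to 93 out), 22 high (52 to 74 above the underside), nothing beside it.
- lug_b (a point): Centre of the like lug at the bucket's -x end.
- swing_stand: Fixed grey stand carrying the bucket at the start. Origin: centre of the underside of its base plate, 130 (x) x 116 (y) x 8; y along the pivot axis. Two uprights at y = +-45, 8 thick, 46 wide (x), 104 high, each with a V notch open at the top. Seated pins lie 95 above the bench, the bucket's underside 59, its bail bar 132 to 144; 2 to 3 of play along y. The pins leave the notches straight up.
- rinse_tray: Fixed grey rinse tray. Origin: centre of its underside; x along its length. Outside 168 (x) x 108 (y), floor 4 thick, rim 12 high and 4 wide all round. The bucket goes in lengthwise from either end (+x or -x), over the rim, below the shower head, and belongs with its origin over the tray's and its length along the tray's.
- shower_head (a point): On the tray, middle of the underside of the fixed shower head, 126 above the bench: aluminium bar across the tray's middle, 40 wide (tray x), 186 long (tray y), 16 high, on two round posts 12 dia. at x = 0, y = +-85. A bucket under it cannot be held by its bail; its lugs stay free.
- brown_stone: Brown stone, 37 x 46 x 23 mm, about 0.07 kg, loose on the bucket's floor. Origin: centre of its underside.
- masking_tape: Roll of masking tape, about 96 dia. x 25, lying flat; a bystander. Origin: centre of its underside.
- handle_sherd_c: Curved brown pottery handle, 53 x 94 x 31; a bystander. Origin: centre of its underside.
- orange_sherd: Flat orange pottery sherd, 42 x 101 x 18; a bystander. Origin: centre of its underside.
Not all that is in view belongs to the job. What is shaped like the brown_stone but purple or yellow is not meant.

How it is judged:
On the way, in this order (a step that is already met when the one before it is completed fails the run):
1. the bucket is off the stand: its underside at least 77 mm up, touching the stand nowhere (height (world z) of sieve_bucket above 0.077 m and contact force between sieve_bucket and swing_stand below 0.05 N), for 0.1 s.
2. the bucket stands upright on the bench, clear of stand and tray, let go and still (height (world z) of sieve_bucket below 0.004 m and angle between sieve_bucket's own z axis and vertical below 0.06 rad and linear speed of sieve_bucket below 0.02 m/s and contact force between sieve_bucket and the fingers below 0.05 N and contact force between sieve_bucket and swing_stand below 0.05 N and contact force between sieve_bucket and rinse_tray below 0.05 N), for 0.2 s.
At the end, for the whole second after the job is handed in: The bucket stands flat on the tray's floor inside the rim (underside 1 to 8 mm above the bench, tilt under 0.05 rad), its origin within 30 mm of the tray's, its length along the tray's within 0.25 rad, at rest, with the stone inside it (horizontal distance between sieve_bucket and rinse_tray below 0.03 m and angle between the x axis of sieve_bucket and the x axis of rinse_tray, either way round below 0.25 rad and z of sieve_bucket in the frame of rinse_tray between 0.001 and 0.008 m and angle between sieve_bucket's own z axis and vertical below 0.05 rad and linear speed of sieve_bucket below 0.02 m/s and angular speed of sieve_bucket below 0.1 rad/s and x of brown_stone in the frame of sieve_bucket between -0.063 and 0.063 m and y of brown_stone in the frame of sieve_bucket between -0.034 and 0.034 m and z of brown_stone in the frame of sieve_bucket between -0.005 and 0.045 m); the robot touches nothing.
It fails at once if the bucket swings or tips more than 0.4 rad from level (angle between sieve_bucket's own z axis and vertical above 0.4 rad).
It fails at once if the bucket snags on the stand: more than 25 N between them (contact force between sieve_bucket and swing_stand above 25 N).
It fails at once if the tape roll is moved more than 20 mm (distance of masking_tape from where it was at the start of the episode above 0.02 m).
It fails at once if the curved handle sherd is moved more than 20 mm (distance of handle_sherd_c from where it was at the start of the episode above 0.02 m).
It fails at once if the orange sherd is moved more than 20 mm (distance of orange_sherd from where it was at the start of the episode above 0.02 m).
It also fails if it takes over 58 s, if anything falls off the work surface, if the arm or the gripper's body presses on something with over 40 N, if the wrist force passes 120 N, or if a joint passes its speed limit or range.

ROBOT

A 7-joint arm with a two-finger parallel gripper is mounted at the origin on the work surface; the furniture and walls round the work are solid. World frame = base frame: x ahead of the robot, y to its left, z up, the work surface at z = 0. Lengths are in m, angles in rad, forces in N, time in s.
With the tool pointing down it reaches from about 0.425 to 0.875 m from the base axis. Payload 4.7 kg.
Tool frame: the origin (TCP) lies midway between the tips of the shut fingers; the grasp point (between the pads) lies 19 mm behind it; z points along the fingers, y is the line along which they close (so a half turn about z gives the same grasp; the last joint's range is limited). The gripper opens to 85 mm and grips with 20 to 120 N. Pads are 22 mm wide; open, the fingers measure 114 mm over their backs; the gripper's body (76 mm by 85 mm) begins 54 mm behind the grasp point. The pads swing forward as they close: fully open they stand 13 mm farther back than shut.
Start: joints at [1.214, 0.321, -0.07, 1.45, 0.023, 1.371, -0.057], TCP at [0.236, -0.606, 0.231] pointing down, gripper open.
Joint ranges: [-2.86, 2.86], [-0.3, 2.09], [-1.38, 1.24], [0.06, 2.45], [-1.56, 4.7], [0.09, 2.05], [-2.69, 2.69]. Speed limits (rad/s): [2.57, 2.57, 3.14, 3.14, 3.14, 3.14, 3.14].

INTERFACE

Orientations are given as a rotation vector (axis times angle).
In Python, from station import bot gives the robot as it stands.
- The arm moves only by the tool step_arm, never from a script. Its argument "moves" is a list that holds one entry, the list of rows, each a list of 7 numbers: the turn, a rotation vector about the tool's x, y, z in units of 8 degrees (1.0 is 8 degrees), then the shift along the tool's x, y, z in units of 0.02 m (1.0 is 0.02 m), then the opening, from -1 (shut) to 1 (fully open). A call has 1 to 8 rows; each row shifts and turns the commanded pose from where the row before left it, along the tool's axes as they then stand; what a row does not reach is not made up. A row lasts 1/10 s, in which the tool goes at most 50 mm and 8.59 degrees, less where a joint would pass 70% of its speed; a pose out of reach is approached as far as the arm can. A call with a number of a shift or a turn outside -1 to 1 is refused whole. A call with a gripper value outside its range is refused whole. The fingers move at their own pace and stop on an object; "grip_force" is the grip in N (left out, the last holds). Time passes only in rows, so rows that do not move let the fingers close. It gives the time, the measured TCP pose, the force, the opening and the grip force at its end, in the units of the state.
- bot.state(): the state, without advancing time (a new reading comes with each control period).
- bot.camera(name): name is "side" or "top" or "wrist"; returns (picture, depth): 384x512x3 uint8, blue, green, red; 384x512 float32, m along the optical axis (not along the pixel's ray), 0 where there is no reading.
- bot.camera_info(name): a dict with "camera_matrix" (3x3 intrinsics, pixels), "D" ([k1, k2, p1, p2, k3] as OpenCV has them; the pictures are not rectified), "rvec" (rotation vector, rad) and "tvec" (3), from world to camera coordinates, as OpenCV has them; the wrist camera has in their place "T_tool_cam" (4x4, takes a point from camera to tool coordinates, whose origin is the TCP and whose axes are the flange's). Camera axes: x right, y down, z forward; pixel columns grow to the right and rows downward; lengths in m; the calibration is good to about 2 mm. A picture is of the moment at which its call begins: read the wrist's pose just before it. camera_info takes no time and is no camera call.
- bot.job_done(): hands the job in; it is judged then, once.
The state is a dict: "t": time; "qpos": joint angles; "joint_vel": joint speeds; "joint_torque": joint torques, N m; "ee_pos": TCP position; "eef_rot": TCP orientation; "force": force on the tool from outside, world axes, zero at the start; "ft_torque": the same for the moment, N m; "opening": finger opening in m; "grip_force": force on a finger pad.
Only numpy, scipy, OpenCV 4.12 (cv2) and the standard library are available. Lean on these libraries where they do the work, as an engineer would, in place of code of your own. Each camera call takes 0.05 s, during which the arm holds its last target. There are 200 camera calls.

## Working session

There is one attempt and no reset: what is moved stays moved. The work goes in short steps, Python scripts to look and compute and a tool call to move; the robot and the scene stay as the last step left them, time stands still between calls to the robot, and variables do not carry over. Pictures are saved under pics/ and viewed, at most 10 in all, crops included, and the job is handed in when it is done.

Besides the shell and the picture viewer there is one more tool, called after "Emit:" as a command line: name --argument value ..., lists and objects as JSON in quotes. step_arm: Moves the arm, as the interface text tells. Its arguments: {"type":"object","properties":{"moves":{"type":"array","items":{"type":"array","items":{"type":"array","items":{"type":"number","minimum":-1,"maximum":1}}}},"grip_force":{"type":"number"}},"required":["moves"]}

```bash
mkdir -p pics; cat > h.py <<'E'
import numpy as np, cv2
from station import bot
from scipy.spatial.transform import Rotation as R
def ext(name, st=None):
    i=bot.camera_info(name); K=np.array(i["camera_matrix"],float); D=np.array(i["D"],float)
    if "T_tool_cam" in i:
        st=st or bot.state(); T=np.eye(4); T[:3,:3]=R.from_rotvec(st["eef_rot"]).as_matrix(); T[:3,3]=st["ee_pos"]
        M=T@np.array(i["T_tool_cam"])
    else:
        W=np.eye(4); W[:3,:3]=cv2.Rodrigues(np.array(i["rvec"],float))[0]; W[:3,3]=np.ravel(i["tvec"]); M=np.linalg.inv(W)
    return K,D,M
def rays(px,K,D,M):
    u=cv2.undistortPoints(np.array(px,float).reshape(-1,1,2),K,D).reshape(-1,2)
    return M[:3,3], np.c_[u,np.ones(len(u))]@M[:3,:3].T
def on_plane(px,z,E):
    o,d=rays(px,*E); return o+d*((z-o[2])/d[:,2])[:,None]
def cloud(depth,E):
    v,u=np.mgrid[0:depth.shape[0],0:depth.shape[1]]
    o,d=rays(np.c_[u.ravel(),v.ravel()],*E)
    return (o+d*depth.ravel()[:,None]).reshape(*depth.shape,3)
E
python3 - <<'E'
from h import *
print(bot.state())
for n in("top","side","wrist"):
    st=bot.state(); p,d=bot.camera(n); cv2.imwrite(f"pics/{n}0.png",p); E=ext(n,st); np.savez(f"pics/{n}0.npz",p=p,d=d,K=E[0],D=E[1],M=E[2]); print(n,E[2].round(3).tolist(),(d>0).mean())
E
```

```text
{'t': 0.0, 'qpos': array([ 1.21411366,  0.32180011, -0.07008226,  1.4516813 ,  0.02258523,
        1.37080744, -0.05691705]), 'joint_vel': array([-0.0006119 ,  0.00124674, -0.00055703,  0.00147941, -0.00102259,
        0.00165742, -0.00145951]), 'joint_torque': array([ 8.57962823e-04, -4.93586898e+01, -3.81744616e-01, -3.14330220e+01,
        1.30960724e-02,  1.14196201e-02, -1.82839642e-06]), 'ee_pos': array([ 0.23528413, -0.60533769,  0.23023519]), 'eef_rot': array([-3.08592939e+00, -5.78763699e-01,  6.84868115e-04]), 'force': array([-0.53907295,  0.08434546, -0.57608141]), 'ft_torque': array([0.04185992, 0.03610822, 0.00259214]), 'grip_force': 0.0, 'opening': 0.08509681364226322}
top [[0.025, -0.997, 0.079, 0.461], [-1.0, -0.026, -0.014, 0.029], [0.016, -0.078, -0.997, 1.214], [0.0, 0.0, 0.0, 1.0]] 0.9961802164713541
side [[-1.0, 0.019, -0.012, 0.531], [0.021, 0.645, -0.764, 0.993], [-0.007, -0.764, -0.646, 0.937], [0.0, 0.0, 0.0, 1.0]] 0.9959716796875
wrist [[0.363, -0.899, -0.246, 0.297], [-0.932, -0.351, -0.094, -0.583], [-0.002, 0.263, -0.965, 0.372], [0.0, 0.0, 0.0, 1.0]] 0.9960123697916666
```

View pics/top0.png

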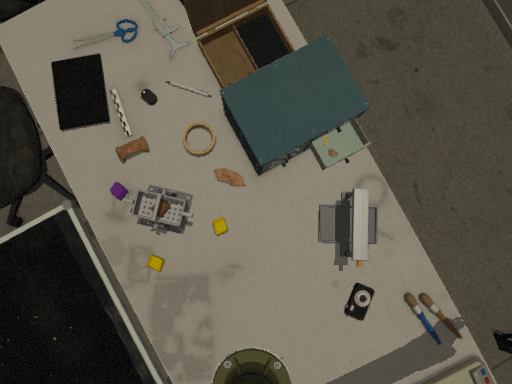

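View pics/side0.png

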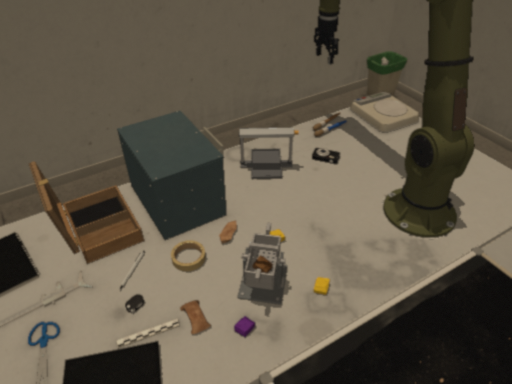

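The top view shows the grey stand with the bucket at (163,209) and the brown stone in it at (165,208). The tray and shower head are at (348,224), the tape at (199,139), the orange sherd at (230,177) and the handle sherd at (132,148).

Things that could be mistaken for the targets: yellow blocks at (220,226) and (156,263), the purple block at (119,190), and the brown handle sherd at (132,148) for the stone. For the bucket, the grey tray at (348,224) is the only candidate. I choose the bucket at (163,209) and check it in a close crop.

```bash
python3 - <<'E'
from h import *
def band(n,box,z0,z1,lab):
    f=np.load(f"pics/{n}0.npz"); C=cloud(f["d"],(f["K"],f["D"],f["M"]))
    u0,v0,u1,v1=box; P=C[v0:v1,u0:u1].reshape(-1,3); P=P[(P[:,2]>z0)&(P[:,2]<z1)]
    if len(P)<8: print(n,lab,len(P));return
    r=cv2.minAreaRect((P[:,:2]*1000).astype(np.float32)); w=P[:,:2]-P[:,:2].mean(0); e,V=np.linalg.eigh(w.T@w)
    print(n,lab,len(P),"c",np.round(r[0],1),"size",np.round(r[1],1),"ang",round(r[2],1),"pca",round(np.degrees(np.arctan2(V[1,1],V[0,1])),1),"zmed",np.median(P[:,2]).round(4),P.mean(0).round(4))
for z0,z1 in((.125,.16),(.112,.125),(.09,.112),(.004,.02)):
    band("top",(120,175,205,245),z0,z1,f"bucket{z0}"); band("side",(230,222,300,315),z0,z1,f"bucket{z0}")
for z0,z1 in((.12,.17),(.006,.02)):
    band("top",(310,180,385,275),z0,z1,f"tray{z0}"); band("side",(232,120,305,185),z0,z1,f"tray{z0}")
for n,b in(("tape",(180,118,220,160)),("orange",(210,163,248,190)),("handle",(112,132,152,163)),("yel1",(210,215,232,238)),("purp",(108,180,128,200)),("yel2",(146,253,167,273)),("box",(215,30,375,175))): band("top",b,.007,.4,n)
a=np.load("pics/top0.npz")["p"][165:255,105:245]; b=np.load("pics/side0.npz")["p"][215:320,215:315]
a=cv2.resize(a,(420,270),interpolation=2);b=cv2.resize(b,(300,315),interpolation=2)
o=np.zeros((315,720,3),np.uint8);o[:270,:420]=a;o[:,420:]=b;cv2.imwrite("pics/crop1.png",o)
E
```

```text
top bucket0.125 218 c [502.3 258. ] size [ 68.2 174.1] ang 7.2 pca 78.4 zmed 0.1404 [0.5018 0.2567 0.1388]
side bucket0.125 262 c [501.5 260.6] size [ 68.3 178.3] ang 8.0 pca 78.8 zmed 0.1378 [0.5019 0.2673 0.1375]
top bucket0.112 249 c [500.2 245. ] size [157.8  72.1] ang 78.6 pca 80.1 zmed 0.1156 [0.5031 0.2587 0.1159]
side bucket0.112 246 c [501.9 267.2] size [173.9  72.2] ang 78.5 pca 78.2 zmed 0.1155 [0.5008 0.2673 0.116 ]
top bucket0.09 231 c [502.5 256.9] size [130.5 111.5] ang 82.9 pca 176.6 zmed 0.1006 [0.5022 0.2633 0.1007]
side bucket0.09 493 c [499.8 268.7] size [105.4 156.8] ang 6.9 pca 79.6 zmed 0.1 [0.5007 0.2626 0.1002]
top bucket0.004 702 c [500.1 268.9] size [199.2 242.8] ang 1.6 pca 76.6 zmed 0.0073 [0.5075 0.2575 0.008 ]
side bucket0.004 955 c [491.  200.8] size [198.6 324.7] ang 1.1 pca 101.9 zmed 0.0081 [0.5042 0.262  0.0087]
top tray0.12 1223 c [ 463.7 -267.5] size [ 42.2 201.9] ang 89.1 pca 179.4 zmed 0.142 [ 0.4695 -0.2664  0.1416]
side tray0.12 567 c [ 463.9 -262.5] size [ 51.4 200.2] ang 88.3 pca 179.3 zmed 0.1405 [ 0.468  -0.2573  0.1389]
top tray0.006 759
[... 212 characters left out ...]
pe 372 c [706.2 168.4] size [91.9 94.3] ang 66.3 pca -165.0 zmed 0.0237 [0.7061 0.1687 0.0226]
top orange 341 c [601.7  77.1] size [95.9 39.3] ang 70.7 pca 69.1 zmed 0.0153 [0.6005 0.0785 0.0152]
top handle 438 c [680.6 363.7] size [89.7 99.2] ang 3.6 pca 114.9 zmed 0.0245 [0.6733 0.3609 0.0226]
top yel1 194 c [458.4 101.6] size [44.3 35.4] ang 21.2 pca -163.6 zmed 0.0209 [0.4583 0.1015 0.0202]
top purp 205 c [541.1 376. ] size [87.3 49.2] ang 43.5 pca 60.1 zmed 0.0211 [0.5488 0.3906 0.0266]
top yel2 212 c [349.6 279.9] size [45.2 36.8] ang 70.8 pca 67.4 zmed 0.0199 [0.3501 0.2784 0.0192]
top box 15711 c [826.5 -80.9] size [439.5 414.7] ang 2.0 pca -145.0 zmed 0.227 [ 0.7798 -0.0784  0.1768]
```

View pics/crop1.png

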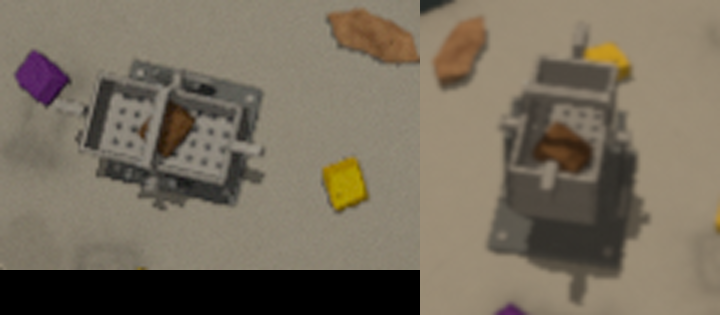

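The crop confirms it: the bucket has its bail across the middle, lugs at both ends at top-view pixels (128,201) and (190,215), and the brown stone inside. Next I refine the bail, lugs and tray positions.

```bash
python3 - <<'E'
from h import *
a=np.radians(79); ex=np.array([np.cos(a),np.sin(a)]); ey=np.array([-ex[1],ex[0]]); c=np.array([.501,.262])
for n,b in(("top",(115,175,205,245)),("side",(230,222,300,315))):
    f=np.load(f"pics/{n}0.npz"); C=cloud(f["d"],(f["K"],f["D"],f["M"]))
    P=C[b[1]:b[3],b[0]:b[2]].reshape(-1,3); L=np.c_[(P[:,:2]-c)@ex,(P[:,:2]-c)@ey,P[:,2]]*1000
    for lab,m in(("bail",(abs(L[:,0])<25)&(L[:,2]>134)&(L[:,2]<150)),("lug+",(L[:,0]>66)&(L[:,0]<100)&(abs(L[:,1])<20)&(L[:,2]>122)),("lug-",(L[:,0]<-66)&(L[:,0]>-100)&(abs(L[:,1])<20)&(L[:,2]>122)),
      ("wall+",(L[:,0]>50)&(L[:,0]<66)&(abs(L[:,1])<45)&(L[:,2]>104)&(L[:,2]<122)),("wall-",(L[:,0]<-50)&(L[:,0]>-70)&(abs(L[:,1])<45)&(L[:,2]>104)&(L[:,2]<122))):
        q=L[m]; print(n,lab,len(q),"min",np.percentile(q,5,0).round(1),"med",np.median(q,0).round(1),"max",np.percentile(q,95,0).round(1))
# tray rim
c=np.array([.468,-.265])
for n,b in(("top",(300,180,390,275)),("side",(225,120,310,195))):
    f=np.load(f"pics/{n}0.npz"); C=cloud(f["d"],(f["K"],f["D"],f["M"]));P=C[b[1]:b[3],b[0]:b[2]].reshape(-1,3)
    for lab,m in(("rim",(P[:,2]>.0085)&(P[:,2]<.016)),("bar",(P[:,2]>.136)&(P[:,2]<.15))):
        q=(P[m][:,:2]-c)*1000
        for k in(0,1): print(n,lab,k,len(q),np.percentile(q[:,k],[1,5,50,95,99]).round(1))
f=np.load("pics/top0.npz");C=cloud(f["d"],(f["K"],f["D"],f["M"]))
P=C.reshape(-1,3); m=(P[:,2]>.08)&(P[:,0]>.3)&(abs(P[:,1])<.17); print("box",P[m].min(0),np.round(P[m][P[m][:,0].argsort()[:400:80]],3))
E
```

```text
top bail 127 min [-10.3 -34.6 137.4] med [ -6.2  -2.2 143.8] max [ -1.3  29.6 146.7]
top lug+ 34 min [ 66.9  -7.5 129.6] med [ 77.3  -2.7 133.1] max [ 87.3   1.4 136.5]
top lug- 43 min [-94.6  -5.8 129.1] med [-82.4  -1.4 133.3] max [-69.9   2.8 135.8]
top wall+ 80 min [ 53.9 -34.7 104.9] med [ 57.9  -3.  114.8] max [ 61.5  30.6 118.7]
top wall- 73 min [-68.5 -36.6 109.6] med [-65.6  -7.5 115.1] max [-52.5  32.7 118.9]
side bail 158 min [ -5.5 -32.2 135.4] med [2.100e+00 1.000e-01 1.425e+02] max [  5.3  32.5 145.9]
side lug+ 53 min [ 67.6  -4.8 124.5] med [ 8.240e+01 -1.000e-01  1.318e+02] max [ 91.6   4.6 134.2]
side lug- 37 min [-94.2  -3.3 124.5] med [-75.9   1.3 131.3] max [-66.5   5.6 134.3]
side wall+ 110 min [ 53.7 -34.2 105.4] med [ 63.    6.2 113.2] max [ 65.3  33.8 117.4]
side wall- 119 min [-66.9 -31.5 104.6] med [-6.350e+01  1.000e-01  1.135e+02] max [-56.   32.9 118.1]
top rim 0 332 [-82.9 -70.    4.1  75.5  93.6]
top rim 1 332 [-88.1 -87.1   7.2  81.1  81.7]
top bar 0 1170 [-99.3 -84.    2.7  87.8  95.6]
top bar 1 1170 [-22.9 -20.2  -2.   15.9  17.7]
side rim 0 161 [-87.3 -75.   11.7  85.7  94.4]
side rim 1 161 [-83.1 -80.9   3.2  86.2  88.9]
side bar 0 433 [-100.9  -85.3    1.6   86.    92.9]
side bar 1 433 [-21.7 -16.5   5.1  21.9  24.6]
box [ 0.4612916  -0.16993181  0.08013531] [[0.461 0.029 1.214]
 [0.461 0.029 1.214]
 [0.461 0.029 1.214]
 [0.461 0.029 1.214]
 [0.461 0.029 1.214]]
```

Emit:
step_arm --moves '[[[0, 0, 0, 0.96, -0.66, -0.25, 1], [0, 0, 0, 0.96, -0.66, -0.25, 1], [0, 0, 0, 0.96, -0.66, -0.25, 1], [0, 0, 0, 0.96, -0.66, -0.25, 1], [0, 0, 0, 0.96, -0.66, -0.25, 1], [0, 0, 0, 0.96, -0.66, -0.25, 1], [0, 0, 0, 0.96, -0.66, -0.25, 1], [0, 0, 0, 0.96, -0.66, -0.25, 1]]]'

```text
t: 0.95
ee_pos: [0.3408, -0.4508, 0.2712]
eef_rot: [-3.087, -0.579, 0.0]
force: [-0.3, 0.0, -0.8]
opening: 0.0855
grip_force: 0.0
```

Emit:
step_arm --moves '[[[0, 0, 0, 0.96, -0.66, 0, 1], [0, 0, 0, 0.96, -0.66, 0, 1], [0, 0, 0, 0.96, -0.66, 0, 1], [0, 0, 0, 0.96, -0.66, 0, 1], [0, 0, 0, 0.96, -0.66, 0, 1], [0, 0, 0, 0.96, -0.66, 0, 1], [0, 0, 0, 0.96, -0.66, 0, 1], [0, 0, 0, 0.96, -0.66, 0, 1]]]'

```text
t: 1.75
ee_pos: [0.4456, -0.2967, 0.271]
eef_rot: [-3.088, -0.579, 0.001]
force: [-0.1, -0.1, -0.0]
opening: 0.0855
grip_force: 0.0
```

Emit:
step_arm --moves '[[[0, 0, -1, 0, 0, 0, 1], [0, 0, -1, 0, 0, 0, 1], [0, 0, -1, 0, 0, 0, 1], [0, 0, -1, 0, 0, 0, 1], [0, 0, -1, 0, 0, 0, 1], [0, 0, -1, 0, 0, 0, 1], [0, 0, -1, 0, 0, 0, 1], [0, 0, -1, 0, 0, 0, 1]]]'

```text
t: 2.55
ee_pos: [0.4451, -0.2976, 0.271]
eef_rot: [-2.305, -2.134, 0.0]
force: [0.7, 0.1, -0.5]
opening: 0.0852
grip_force: 0.0
```

Emit:
step_arm --moves '[[[0, 0, -1, 0, 0, 0, 1], [0, 0, -1, 0, 0, 0, 1], [0, 0, -1, 0, 0, 0, 1], [0, 0, -1, 0, 0, 0, 1], [0, 0, -1, 0, 0, 0, 1], [0, 0, -1, 0, 0, 0, 1], [0, 0, -1, 0, 0, 0, 1], [0, 0, -1, 0, 0, 0, 1]]]'

```text
t: 3.35
ee_pos: [0.4451, -0.2976, 0.271]
eef_rot: [-0.824, -3.031, -0.0]
force: [-0.3, -0.8, 0.1]
opening: 0.0853
grip_force: 0.0
```

Emit:
step_arm --moves '[[[0, 0, -1, 0, 0, 0, 1], [0, 0, -1, 0, 0, 0, 1], [0, 0, -0.4, 0, 0, 0, 1], [0, 0, 0, 0.1, 0.99, 0, 1], [0, 0, 0, 0.1, 0.99, 0, 1], [0, 0, 0, 0.1, 0.99, 0, 1], [0, 0, 0, 0.1, 0.99, 0, 1], [0, 0, 0, 0.1, 0.99, 0, 1]]]'

```text
t: 4.15
ee_pos: [0.4556, -0.1958, 0.2714]
eef_rot: [0.314, 3.126, -0.001]
force: [0.4, 1.0, -0.6]
opening: 0.0855
grip_force: 0.0
```

Emit:
step_arm --moves '[[[0, 0, 0, 0.1, 0.99, 0, 1], [0, 0, 0, 0.1, 0.99, 0, 1], [0, 0, 0, 0.1, 0.99, 0, 1], [0, 0, 0, 0.1, 0.99, 0, 1], [0, 0, 0, 0.1, 0.99, 0, 1], [0, 0, 0, 0.1, 0.99, 0, 1], [0, 0, 0, 0.1, 0.99, 0, 1], [0, 0, 0, 0.1, 0.99, 0, 1]]]'

```text
t: 4.95
ee_pos: [0.4709, -0.0375, 0.2714]
eef_rot: [0.314, 3.126, -0.001]
force: [-0.6, -0.3, 0.3]
opening: 0.0851
grip_force: 0.0
```

Emit:
step_arm --moves '[[[0, 0, 0, 0.1, 0.99, 0, 1], [0, 0, 0, 0.1, 0.99, 0, 1], [0, 0, 0, 0.1, 0.99, 0, 1], [0, 0, 0, 0.1, 0.99, 0, 1], [0, 0, 0, 0.1, 0.99, 0, 1], [0, 0, 0, 0.1, 0.99, 0, 1], [0, 0, 0, 0.1, 0.99, 0, 1], [0, 0, 0, 0.1, 0.99, 0, 1]]]'

```text
t: 5.75
ee_pos: [0.4863, 0.1207, 0.2714]
eef_rot: [0.314, 3.126, -0.001]
force: [1.0, -0.1, -0.0]
opening: 0.0855
grip_force: 0.0
```

Emit:
step_arm --moves '[[[0, 0, 0, 0.1, 0.99, 0, 1], [0, 0, 0, 0.1, 0.99, 0, 1], [0, 0, 0, 0.1, 0.99, 0, 1], [0, 0, 0, 0.1, 0.99, 0, 1], [0, 0, 0, 0.1, 0.99, 0, 1], [0, 0, 0, 0.1, 0.99, 0, 1], [0, 0, 0, 0.1, 0.99, 0, 1], [0, 0, 0, 0, 0, 0, 1]]]'

```text
t: 6.55
ee_pos: [0.4991, 0.2614, 0.2715]
eef_rot: [-0.306, -3.126, -0.003]
force: [-0.0, 0.7, -0.2]
opening: 0.0854
grip_force: 0.0
```

```bash
cat > w.py <<'E'
import sys
from h import *
k=sys.argv[1]; st=bot.state(); p,d=bot.camera("wrist"); E=ext("wrist",st)
np.savez(f"pics/{k}.npz",p=p,d=d,K=E[0],D=E[1],M=E[2]); cv2.imwrite(f"pics/{k}.png",p); print(st["ee_pos"],st["eef_rot"],st["qpos"].round(2))
E
python3 w.py w1
```

```text
[0.49906145 0.26135518 0.27148578] [-3.06211162e-01 -3.12589447e+00 -2.96717396e-03] [ 0.31  0.23 -0.96  1.58  0.18  1.43  0.7 ]
```

View pics/w1.png

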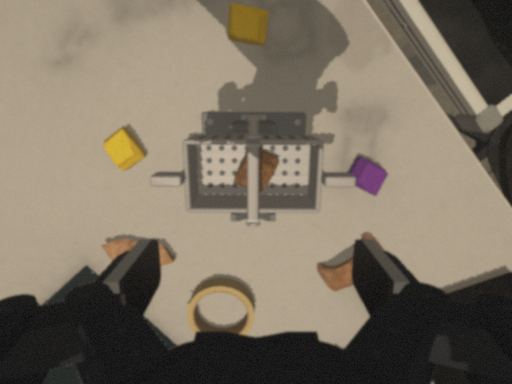

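The wrist view shows the bail bar from (253,118) to (252,222), the lugs at (168,180) and (340,180), and the stone at (257,170). I cast rays onto the bar-top plane and the lug-top plane.

```bash
python3 - <<'E'
from h import *
f=np.load("pics/w1.npz");E=(f["K"],f["D"],f["M"])
C=cloud(f["d"],E)
a=on_plane([(253.5,130),(252.5,215)],.144,E); l=on_plane([(152,180.5),(182,180.5),(324,180.5),(355,180.5)],.133,E)
print(a.round(4),l.round(4))
g=np.hypot(*0*a[0][:2]) if 0 else 0
P=C[112:226,240:266].reshape(-1,3); P=P[(P[:,2]>.137)&(P[:,2]<.15)]; print(len(P),P.mean(0).round(4),np.median(P[:,2]), cv2.minAreaRect((P[:,:2]*1000).astype(np.float32)))
for b in((150,172,184,190),(322,172,357,190)):
    P=C[b[1]:b[3],b[0]:b[2]].reshape(-1,3); P=P[(P[:,2]>.125)&(P[:,2]<.145)]; print(len(P),P.mean(0).round(4),P.min(0).round(4),P.max(0).round(4))
E
```

```text
[[0.4543 0.2671 0.144 ]
 [0.5272 0.2517 0.144 ]] [[0.4813 0.1688 0.133 ]
 [0.4865 0.1951 0.133 ]
 [0.5113 0.3203 0.133 ]
 [0.5167 0.3476 0.133 ]]
975 [0.4987 0.2574 0.1429] 0.14304292873878294 ((499.572021484375, 257.2862548828125), (11.799521446228027, 70.65668487548828), 78.46006774902344)
357 [0.4835 0.1809 0.1315] [0.4769 0.166  0.1252] [0.4908 0.194  0.134 ]
384 [0.5145 0.3342 0.1313] [0.5081 0.3204 0.125 ] [0.5224 0.3493 0.134 ]
```

Emit:
step_arm --moves '[[[0, 0, 0, -0.05, -0.19, 0.95, 1], [0, 0, 0, 0, 0, 0.95, 1], [0, 0, 0, 0, 0, 0.95, 1], [0, 0, 0, 0, 0, 0.95, 1], [0, 0, 0, 0, 0, 0.95, 1], [0, 0, 0, 0, 0, 0.95, 1], [0, 0, 0, 0, 0, 0.95, 1], [0, 0, 0, 0, 0, 0.95, 1]]]'

```text
t: 7.4
ee_pos: [0.5015, 0.2516, 0.1187]
eef_rot: [0.318, 3.125, -0.002]
force: [-0.7, -0.5, 1.2]
opening: 0.0858
grip_force: 0.0
```

Emit:
step_arm --moves '[[[0, 0, 0, 0, 0, 0, 1], [0, 0, 0, 0, 0, 0, 0.3], [0, 0, 0, 0, 0, 0, 0.3], [0, 0, 0, 0, 0, 0, 0], [0, 0, 0, 0, 0, 0, -0.3], [0, 0, 0, 0, 0, 0, -0.3], [0, 0, 0, 0, 0, 0, -0.5], [0, 0, 0, 0, 0, 0, -0.5]]]' --grip_force 40

```text
t: 8.2
ee_pos: [0.5017, 0.2528, 0.1193]
eef_rot: [0.316, 3.126, -0.0]
force: [-0.8, -0.2, -0.1]
opening: 0.0211
grip_force: 0.0
```

```bash
python3 w.py w2; python3 - <<'E'
from h import *
f=np.load("pics/w2.npz");E=(f["K"],f["D"],f["M"]);C=cloud(f["d"],E)
P=C.reshape(-1,3); P=P[(P[:,2]>.139)&(P[:,2]<.15)&(abs(P[:,0]-.499)<.06)&(abs(P[:,1]-.2575)<.02)]
print(len(P),cv2.minAreaRect((P[:,:2]*1000).astype(np.float32)))
E
```

```text
[0.50169443 0.2527816  0.11930902] [ 3.16208268e-01  3.12563720e+00 -1.04612165e-04] [ 0.26  0.35 -0.91  1.78  0.3   1.16  0.62]
4688 ((498.6242980957031, 256.60247802734375), (66.9587631225586, 39.45152282714844), 11.937901496887207)
```

Emit:
step_arm --moves '[[[0, 0, 0, 0.15, 0.2, 0, -0.5], [0, 0, 0, 0, 0, 0, -0.5], [0, 0, 0, 0, 0, 0, -0.5]]]'

```text
t: 8.55
ee_pos: [0.4994, 0.2576, 0.1193]
eef_rot: [-0.315, -3.126, 0.0]
force: [0.6, 0.3, -1.2]
opening: 0.0213
grip_force: 0.0
```

Emit:
step_arm --moves '[[[0, 0, 0, 0, 0, 0, -0.7], [0, 0, 0, 0, 0, 0, -0.75], [0, 0, 0, 0, 0, 0, -0.8], [0, 0, 0, 0, 0, 0, -1], [0, 0, 0, 0, 0, 0, -1]]]' --grip_force 60

```text
t: 9.05
ee_pos: [0.4997, 0.2577, 0.1194]
eef_rot: [0.316, 3.125, 0.001]
force: [0.4, 1.8, -0.9]
opening: 0.0088
grip_force: 58.4
```

Emit:
step_arm --moves '[[[0, 0, 0, 0, 0, -0.15, -1], [0, 0, 0, 0, 0, -0.3, -1], [0, 0, 0, 0, 0, -0.5, -1], [0, 0, 0, 0, 0, -0.5, -1], [0, 0, 0, 0, 0, -0.5, -1], [0, 0, 0, 0, 0, -0.5, -1], [0, 0, 0, 0, 0, -0.5, -1], [0, 0, 0, 0, 0, -0.5, -1]]]' --grip_force 80

```text
t: 9.85
ee_pos: [0.4996, 0.2573, 0.1893]
eef_rot: [0.316, 3.125, -0.0]
force: [-0.7, -0.1, -2.1]
opening: 0.0085
grip_force: 78.7
```

```bash
python3 w.py w3; python3 - <<'E'
from h import *
p,d=bot.camera("side"); q=cv2.imread("pics/w3.png")
o=np.zeros((384,800,3),np.uint8); o[:,:512]=q; o[:,512:]=cv2.resize(p[190:340,200:312],(288,384)); cv2.imwrite("pics/v3.png",o)
E
```

```text
[0.49960013 0.25728359 0.18926178] [ 3.16212610e-01  3.12532297e+00 -1.36528169e-04] [ 0.29  0.28 -0.95  1.71  0.23  1.28  0.67]
```

View pics/v3.png

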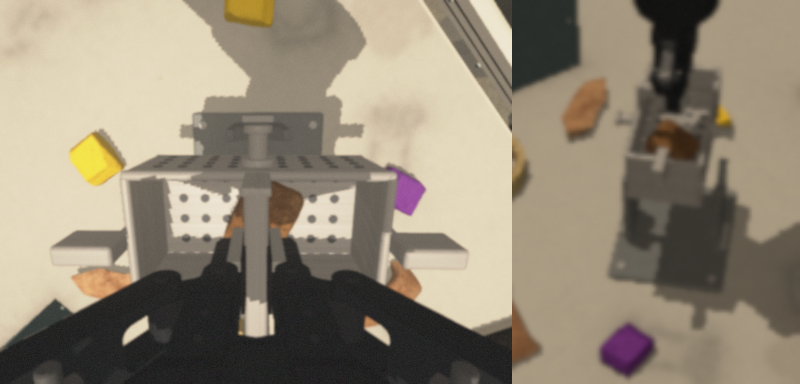

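Emit:
step_arm --moves '[[[0, 0, 0, -0.08, -0.4, 0, -1], [0, 0, 0, -0.14, -0.7, 0, -1], [0, 0, 0, -0.17, -0.85, 0, -1], [0, 0, 0, -0.17, -0.85, 0, -1], [0, 0, 0, -0.17, -0.85, 0, -1], [0, 0, 0, -0.17, -0.85, 0, -1], [0, 0, 0, -0.17, -0.85, 0, -1], [0, 0, 0, -0.17, -0.85, 0, -1]]]'

```text
t: 10.75
ee_pos: [0.4984, 0.1292, 0.1875]
eef_rot: [-0.317, -3.124, 0.001]
force: [-0.0, -0.4, -2.6]
opening: 0.0086
grip_force: 78.7
```

Emit:
step_arm --moves '[[[0, 0, 0, -0.17, -0.85, 0, -1], [0, 0, 0, -0.17, -0.85, 0, -1], [0, 0, 0, -0.17, -0.85, 0, -1], [0, 0, 0, -0.17, -0.85, 0, -1], [0, 0, 0, -0.17, -0.85, 0, -1], [0, 0, 0, -0.17, -0.85, 0, -1], [0, 0, 0, -0.17, -0.85, 0, -1], [0, 0, 0, -0.17, -0.85, 0, -1]]]'

```text
t: 11.55
ee_pos: [0.4976, -0.0092, 0.1876]
eef_rot: [-0.317, -3.124, 0.001]
force: [0.1, 0.1, -2.5]
opening: 0.0087
grip_force: 78.7
```

Emit:
step_arm --moves '[[[0, 0, 0, -0.17, -0.85, 0, -1], [0, 0, 0, -0.12, -0.6, 0, -1], [0, 0, 0, -0.07, -0.35, 0, -1], [0, 0, -0.3, 0, 0, 0, -1], [0, 0, -0.5, 0, 0, 0, -1], [0, 0, -0.5, 0, 0, 0, -1], [0, 0, 0, 0, 0, 0, -1]]]'

```text
t: 12.25
ee_pos: [0.4981, -0.0441, 0.1881]
eef_rot: [-0.03, -3.141, -0.0]
force: [-0.5, -0.2, -1.8]
opening: 0.0083
grip_force: 78.7
```

Emit:
step_arm --moves '[[[0, 0, 0, 0, 0, 0.5, -1], [0, 0, 0, 0, 0, 0.9, -1], [0, 0, 0, 0, 0, 0.9, -1], [0, 0, 0, 0, 0, 0.9, -1], [0, 0, 0, 0, 0, 0.9, -1], [0, 0, 0, 0, 0, 0.9, -1], [0, 0, 0, 0, 0, 0.7, -1], [0, 0, 0, 0, 0, 0.4, -1]]]'

```text
t: 13.05
ee_pos: [0.4973, -0.0443, 0.0646]
eef_rot: [-0.032, -3.139, -0.001]
force: [0.3, 0.5, -2.4]
opening: 0.0085
grip_force: 78.7
```

Emit:
step_arm --moves '[[[0, 0, 0, 0, 0, 0.05, -1], [0, 0, 0, 0, 0, 0.05, -1], [0, 0, 0, 0, 0, 0.05, -1]]]'

```text
t: 13.35
ee_pos: [0.499, -0.0446, 0.064]
eef_rot: [0.032, 3.14, -0.001]
force: [-0.4, -0.8, -3.3]
opening: 0.0085
grip_force: 78.7
```

Emit:
step_arm --moves '[[[0, 0, 0, 0, 0, 0.05, -1], [0, 0, 0, 0, 0, 0.05, -1], [0, 0, 0, 0, 0, 0, -1]]]'

```text
t: 13.65
ee_pos: [0.4986, -0.0446, 0.0616]
eef_rot: [0.032, 3.141, -0.0]
force: [0.1, 0.9, -1.7]
opening: 0.0087
grip_force: 78.9
```

Emit:
step_arm --moves '[[[0, 0, 0, 0, 0, 0.05, -1], [0, 0, 0, 0, 0, 0.03, -1], [0, 0, 0, 0, 0, 0, -1]]]'

```text
t: 13.95
ee_pos: [0.4988, -0.0434, 0.0606]
eef_rot: [0.03, 3.141, 0.001]
force: [-2.1, 2.8, 6.2]
opening: 0.0086
grip_force: 80.0
```

Touched down at about 6 N upward. I open gently, rise and look.

Emit:
step_arm --moves '[[[0, 0, 0, 0, 0, 0, -0.7], [0, 0, 0, 0, 0, 0, -0.5], [0, 0, 0, 0, 0, 0, -0.2], [0, 0, 0, 0, 0, 0, 0.3], [0, 0, 0, 0, 0, 0, 1], [0, 0, 0, 0, 0, 0, 1]]]'

```text
t: 14.55
ee_pos: [0.4983, -0.0447, 0.0596]
eef_rot: [-0.032, -3.141, 0.0]
force: [-0.5, -0.7, 1.2]
opening: 0.076
grip_force: 0.0
```

Emit:
step_arm --moves '[[[0, 0, 0, 0, 0, -0.5, 1], [0, 0, 0, 0, 0, -0.9, 1], [0, 0, 0, 0, 0, -0.9, 1], [0, 0, 0, 0, 0, -0.9, 1], [0, 0, 0, 0, 0, -0.9, 1], [0, 0, 0, 0, 0, -0.9, 1], [0, 0, 0, 0, 0, -0.5, 1], [0, 0, 0, 0, 0, 0, 1]]]'

```text
t: 15.35
ee_pos: [0.4994, -0.0446, 0.1714]
eef_rot: [0.032, 3.138, -0.002]
force: [0.2, -0.1, -0.4]
opening: 0.0854
grip_force: 0.0
```

```bash
python3 w.py w4; python3 - <<'E'
from h import *
f=np.load("pics/w4.npz");E=(f["K"],f["D"],f["M"]);C=cloud(f["d"],E).reshape(-1,3)
def sel(lab,x0,x1,y0,y1,z0,z1):
    P=C[(C[:,0]>x0)&(C[:,0]<x1)&(C[:,1]>y0)&(C[:,1]<y1)&(C[:,2]>z0)&(C[:,2]<z1)]; print(lab,len(P),P.mean(0).round(4) if len(P) else "",[np.round(v,1) for v in cv2.minAreaRect((P[:,:2]*1000).astype(np.float32))] if len(P)>3 else "",np.percentile(P[:,2],95).round(4) if len(P) else "")
sel("bail",.45,.55,-.07,-.02,.079,.093); sel("lug+",.47,.53,.024,.06,.06,.082); sel("lug-",.47,.53,-.145,-.112,.06,.082)
E
```

```text
[ 0.49936529 -0.04463572  0.17143622] [ 3.16266721e-02  3.13830478e+00 -1.83637150e-03] [ 0.78  0.09 -0.77  1.87  0.07  1.2   1.53]
bail 1262 [ 0.4968 -0.0449  0.0841] [array([498.6, -45. ]), array([10.9, 71.1]), np.float64(88.6)] 0.0852
lug+ 485 [0.4989 0.0359 0.0714] [array([500. ,  36.3]), array([24.5,  9.9]), np.float64(88.5)] 0.0743
lug- 502 [ 0.4958 -0.1243  0.0716] [array([ 496.8, -124.5]), array([25. ,  9.9]), np.float64(89.0)] 0.0741
```

View pics/w4.png

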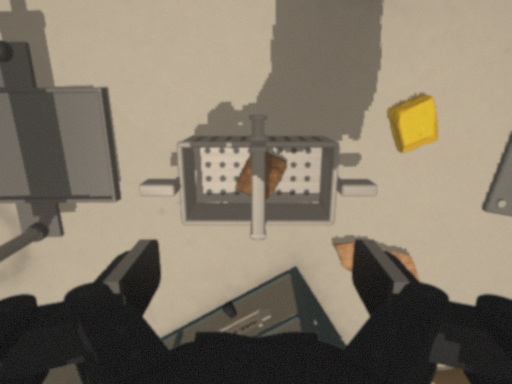

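The bucket stands square on the bench with the bail at (258,175), the right-hand (+y) lug at (358,187) and the stone inside. The tray edge is at the left, around column 115. Now I turn 90° for the +y lug, and measure the tray from this view.

```bash
python3 - <<'E'
from h import *
f=np.load("pics/w4.npz");E=(f["K"],f["D"],f["M"])
print(on_plane([(106,88),(119,200)],.012,E).round(4))
C=cloud(f["d"],E).reshape(-1,3)
P=C[(C[:,0]>.38)&(C[:,0]<.56)&(C[:,1]<-.15)&(C[:,2]>.009)&(C[:,2]<.016)]
for k in(0,1): print(len(P),np.percentile(P[:,k],[1,3,10,50,90,97,99]).round(4))
E
```

```text
[[ 0.4178 -0.1784  0.012 ]
 [ 0.5224 -0.1809  0.012 ]]
1785 [0.3823 0.386  0.4166 0.4677 0.524  0.5522 0.5574]
1785 [-0.294  -0.287  -0.2694 -0.222  -0.1848 -0.184  -0.1837]
```

Emit:
step_arm --moves '[[[0, 0, 1, 0, 0, 0, 1], [0, 0, 1, 0, 0, 0, 1], [0, 0, 1, 0, 0, 0, 1], [0, 0, 1, 0, 0, 0, 1], [0, 0, 1, 0, 0, 0, 1], [0, 0, 1, 0, 0, 0, 1], [0, 0, 1, 0, 0, 0, 1], [0, 0, 1, 0, 0, 0, 1]]]'

```text
t: 16.2
ee_pos: [0.4974, -0.0445, 0.1684]
eef_rot: [-1.698, -2.641, 0.001]
force: [0.9, 0.0, 0.0]
opening: 0.0856
grip_force: 0.0
```

Emit:
step_arm --moves '[[[0, 0, 1, 0, 0, 0, 1], [0, 0, 1, 0, 0, 0, 1], [0, 0, 1, 0, 0, 0, 1], [0, 0, 0.25, 0.5, 0, 0, 1], [0, 0, 0, 0.95, 0, 0, 1], [0, 0, 0, 0.95, 0, 0, 1], [0, 0, 0, 0.95, 0, 0, 1], [0, 0, 0, 0.6, 0.05, 0, 1]]]'

```text
t: 17.0
ee_pos: [0.4997, 0.036, 0.1686]
eef_rot: [-2.241, -2.2, 0.002]
force: [-0.3, -0.8, -0.5]
opening: 0.0854
grip_force: 0.0
```

Emit:
step_arm --moves '[[[0, 0, 0, 0, 0, 0.7, 1], [0, 0, 0, 0, 0, 0.9, 1], [0, 0, 0, 0, 0, 0.9, 1], [0, 0, 0, 0, 0, 0, 1]]]'

```text
t: 17.4
ee_pos: [0.4979, 0.033, 0.1161]
eef_rot: [-2.242, -2.195, 0.007]
force: [-0.2, -0.9, 0.1]
opening: 0.0858
grip_force: 0.0
```

Emit:
step_arm --moves '[[[0, 0, 0, 0, 0.05, 0.9, 1], [0, 0, 0, 0, 0, 0.9, 1], [0, 0, 0, 0, 0, 0.9, 1], [0, 0, 0, 0, 0, 0.7, 1], [0, 0, 0, 0, 0, 0.2, 1], [0, 0, 0, 0, 0, 0, 0.5], [0, 0, 0, 0, 0, 0, 0], [0, 0, 0, 0, 0, 0, -0.5]]]' --grip_force 80

```text
t: 18.2
ee_pos: [0.5023, 0.0344, 0.0485]
eef_rot: [2.243, 2.198, 0.001]
force: [-0.0, 0.5, 0.8]
opening: 0.0441
grip_force: 0.0
```

Emit:
step_arm --moves '[[[0, 0, 0, 0, 0, 0, -0.5], [0, 0, 0, 0, 0, 0, -0.5], [0, 0, 0, 0, 0, 0, -0.5]]]'

```text
t: 18.5
ee_pos: [0.5017, 0.0343, 0.0479]
eef_rot: [2.243, 2.199, 0.0]
force: [0.3, 0.8, 0.1]
opening: 0.021
grip_force: 0.0
```

```bash
python3 w.py w5; python3 -c "
from h import *
print(bot.state()['force'],bot.state()['opening'])"
```

```text
[0.50167747 0.0343301  0.04794498] [2.24339226e+00 2.19857745e+00 2.31992675e-04] [ 0.54  0.26 -0.73  1.99  0.21  0.97 -0.31]
[-0.02224983 -0.17505463 -0.34921493] 0.021396283679152514
```

View pics/w5.png

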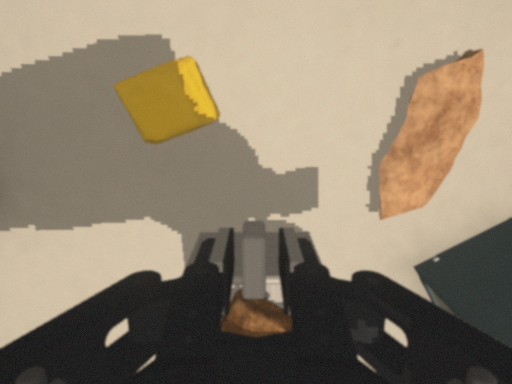

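The view shows the lug at (254,260) between the open fingers, about 1 mm off centre, with nothing else in the way. I lower 3 mm and grip.

Emit:
step_arm --moves '[[[0, 0, 0, 0, -0.05, 0.15, -0.5], [0, 0, 0, 0, 0, 0, -0.65], [0, 0, 0, 0, 0, 0, -0.75], [0, 0, 0, 0, 0, 0, -0.85], [0, 0, 0, 0, 0, 0, -1], [0, 0, 0, 0, 0, 0, -1]]]' --grip_force 100

```text
t: 19.15
ee_pos: [0.5005, 0.0344, 0.0448]
eef_rot: [2.244, 2.199, -0.0]
force: [-0.6, -0.4, 1.2]
opening: 0.0086
grip_force: 97.5
```

Emit:
step_arm --moves '[[[0, 0, 0, 0, 0, -0.1, -1], [0, 0, 0, 0, 0, -0.2, -1], [0, 0, 0, 0, 0, -0.3, -1], [0, 0, 0, 0, 0, -0.4, -1], [0, 0, 0, 0, 0, -0.2, -1], [0, 0, 0, 0, 0, 0, -1]]]'

```text
t: 19.75
ee_pos: [0.5013, 0.0344, 0.0697]
eef_rot: [2.243, 2.198, 0.002]
force: [-0.1, 0.0, -3.0]
opening: 0.0084
grip_force: 97.5
```

```bash
cat > s.py <<'E'
import sys
from h import *
# bucket features from top + side clouds around expected centre
k=sys.argv[1]; cx,cy,zb=map(float,sys.argv[2:5]); print(bot.state()["ee_pos"].round(4),bot.state()["force"].round(1))
for n in("top","side"):
    p,d=bot.camera(n); E=ext(n); C=cloud(d,E).reshape(-1,3); cv2.imwrite(f"pics/{k}{n}.png",p)
    def sel(lab,x,y0,y1,z0,z1):
        P=C[(abs(C[:,0]-cx)<x)&(C[:,1]-cy>y0)&(C[:,1]-cy<y1)&(C[:,2]-zb>z0)&(C[:,2]-zb<z1)]
        if len(P)>5: print(n,lab,len(P),P.mean(0).round(4),[np.round(v,1) for v in cv2.minAreaRect((P[:,:2]*1000).astype(np.float32))],"z95",np.percentile(P[:,2],95).round(4))
    sel("bail",.045,-.02,.02,.076,.1); sel("lug-",.02,-.105,-.072,.06,.09); sel("rim-",.045,-.07,-.05,.04,.07); sel("rim+",.045,.05,.07,.04,.07)
E
python3 s.py s1 .4985 -.0445 .024
```

```text
[0.5013 0.0344 0.0697] [-0.1  0.  -3. ]
top bail 99 [ 0.5057 -0.0435  0.1097] [array([502.6, -44.2]), array([68.7, 10.8]), np.float64(1.0)] z95 0.1127
top lug- 31 [ 0.5008 -0.1261  0.0992] [array([ 500.9, -126.3]), array([ 8.2, 18.8]), np.float64(1.2)] z95 0.1018
top rim- 68 [ 0.5    -0.1054  0.0794] [array([ 501. , -102.9]), array([13.2, 68.3]), np.float64(88.9)] z95 0.0842
side rim+ 59 [0.5037 0.0215 0.0742] [array([499.9,  17.7]), array([69.4, 15.8]), np.float64(0.4)] z95 0.0815
```

Emit:
step_arm --moves '[[[0, 0, 0, -0.3, -0.1, 0, -1], [0, 0, 0, -0.6, -0.2, 0, -1], [0, 0, 0, -0.8, -0.2, 0, -1], [0, 0, 0, -0.8, -0.2, 0, -1], [0, 0, 0, -0.8, -0.2, 0, -1], [0, 0, 0, -0.8, -0.2, 0, -1], [0, 0, 0, -0.6, -0.2, 0, -1], [0, 0, 0, -0.3, 0, 0, -1]]]'

```text
t: 20.65
ee_pos: [0.4713, -0.0668, 0.0682]
eef_rot: [-2.246, -2.196, 0.002]
force: [0.3, 1.5, -2.6]
opening: 0.0082
grip_force: 97.5
```

```bash
python3 s.py s2 .469 -.1487 .024
```

```text
[ 0.4713 -0.0668  0.0682] [ 0.3  1.5 -2.6]
top lug- 20 [ 0.4696 -0.2299  0.097 ] [array([ 468.7, -229.4]), array([ 8. , 14.3]), np.float64(1.3)] z95 0.0996
top rim- 79 [ 0.4722 -0.2075  0.0781] [array([ 471. , -208.5]), array([67.8, 18.8]), np.float64(0.6)] z95 0.0853
side rim+ 30 [ 0.4768 -0.0839  0.0756] [array([472.8, -87.9]), array([17.8, 70.3]), np.float64(89.8)] z95 0.0806
```

Emit:
step_arm --moves '[[[0, 0, 0, -0.3, 0, 0, -1], [0, 0, 0, -0.6, 0, 0, -1], [0, 0, 0, -0.8, 0, 0, -1], [0, 0, 0, -0.8, 0, 0, -1], [0, 0, 0, -0.8, 0, 0, -1], [0, 0, 0, -0.8, 0, 0, -1], [0, 0, 0, -0.8, 0, 0, -1], [0, 0, 0, -0.6, 0, 0, -1]]]'

```text
t: 21.55
ee_pos: [0.4701, -0.1768, 0.0687]
eef_rot: [2.245, 2.198, -0.001]
force: [-0.1, 0.0, -2.5]
opening: 0.0086
grip_force: 97.6
```

Emit:
step_arm --moves '[[[0, 0, 0, -0.4, 0, 0, -1], [0, 0, 0, -0.1, 0, 0, -1], [0, 0, 0, 0, 0, 0, -1]]]'

```text
t: 21.85
ee_pos: [0.4701, -0.1849, 0.0686]
eef_rot: [-2.243, -2.199, -0.0]
force: [-0.2, 0.5, -2.3]
opening: 0.0081
grip_force: 97.5
```

```bash
python3 s.py s3 .469 -.265 .024; python3 - <<'E'
import cv2,numpy as np
a=cv2.resize(cv2.imread("pics/s3top.png")[175:280,300:400],(400,420),interpolation=2);b=cv2.resize(cv2.imread("pics/s3side.png")[100:205,220:320],(400,420),interpolation=2)
cv2.imwrite("pics/v5.png",np.hstack([a,b]))
E
```

```text
[ 0.4701 -0.1849  0.0686] [-0.2  0.5 -2.3]
side rim+ 33 [ 0.4738 -0.1994  0.0756] [array([ 470.9, -203.1]), array([69.4, 19. ]), np.float64(3.3)] z95 0.083
```

View pics/v5.png

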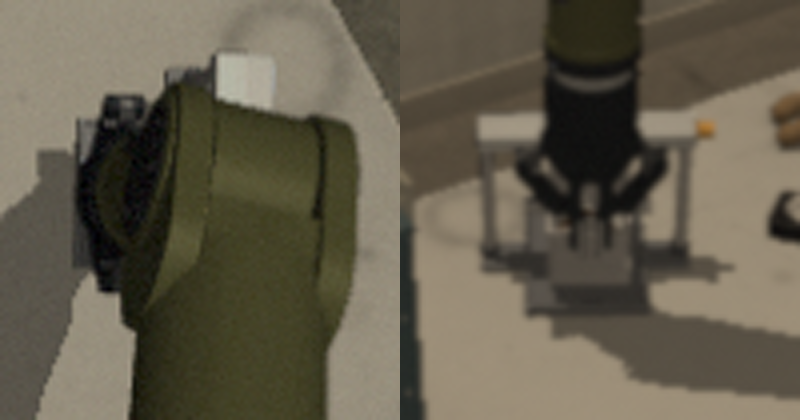

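The side crop at right shows the bucket centred between the posts and over the tray. I lower it.

Emit:
step_arm --moves '[[[0, 0, 0, 0, 0, 0.2, -1], [0, 0, 0, 0, 0, 0.3, -1], [0, 0, 0, 0, 0, 0.25, -1], [0, 0, 0, 0, 0, 0.08, -1], [0, 0, 0, 0, 0, 0.05, -1], [0, 0, 0, 0, 0, 0, -1]]]'

```text
t: 22.55
ee_pos: [0.4701, -0.185, 0.0509]
eef_rot: [-2.243, -2.199, 0.0]
force: [0.9, 0.5, -2.1]
opening: 0.0083
grip_force: 97.6
```

Emit:
step_arm --moves '[[[0, 0, 0, 0, 0, 0.05, -1], [0, 0, 0, 0, 0, 0.03, -1], [0, 0, 0, 0, 0, 0, -1]]]'

```text
t: 22.85
ee_pos: [0.4701, -0.1851, 0.0495]
eef_rot: [2.244, 2.199, -0.0]
force: [-0.5, 0.0, -3.0]
opening: 0.0086
grip_force: 97.6
```

Emit:
step_arm --moves '[[[0, 0, 0, 0, 0, 0.04, -1], [0, 0, 0, 0, 0, 0.02, -1], [0, 0, 0, 0, 0, 0, -1]]]'

```text
t: 23.15
ee_pos: [0.4703, -0.1851, 0.0487]
eef_rot: [2.243, 2.199, -0.0]
force: [-0.8, 0.7, 2.4]
opening: 0.0085
grip_force: 98.2
```

Emit:
step_arm --moves '[[[0, 0, 0, 0, 0, 0, -0.75], [0, 0, 0, 0, 0, 0, -0.6], [0, 0, 0, 0, 0, 0, -0.3], [0, 0, 0, 0, 0, 0, 0.1], [0, 0, 0, 0, 0, 0, 0.5], [0, 0, 0, 0, 0, 0, 0.5]]]'

```text
t: 23.75
ee_pos: [0.4701, -0.1851, 0.0483]
eef_rot: [2.244, 2.199, -0.0]
force: [0.5, -0.1, 0.0]
opening: 0.0636
grip_force: 0.0
```

Emit:
step_arm --moves '[[[0, 0, 0, 0, 0, -0.4, 0.5], [0, 0, 0, 0, 0, -0.8, 0.5], [0, 0, 0, 0.2, 0, -0.9, 0.5], [0, 0, 0, 0.9, 0, -0.9, 0.5], [0, 0, 0, 0.9, 0, -0.9, 0.5], [0, 0, 0, 0.9, 0, -0.9, 0.5], [0, 0, 0, 0.9, 0, -0.9, 0.5], [0, 0, 0, 0.9, 0, -0.5, 0.5]]]'

```text
t: 24.55
ee_pos: [0.4728, -0.0903, 0.1743]
eef_rot: [2.242, 2.197, 0.001]
force: [0.1, 0.3, -0.3]
opening: 0.0638
grip_force: 0.0
```

Emit:
step_arm --moves '[[[0, 0, 0, 0.9, 0, 0, 0.5], [0, 0, 0, 0.9, 0, 0, 0.5], [0, 0, 0, 0.9, 0, 0, 0.5], [0, 0, 0, 0.9, 0, 0, 0.5], [0, 0, 0, 0.9, 0, 0, 0.5], [0, 0, 0, 0.9, 0, 0, 0.5], [0, 0, 0, 0.9, 0, 0, 0.5], [0, 0, 0, 0, 0, 0, 0.5]]]'

```text
t: 25.35
ee_pos: [0.4742, 0.0379, 0.1725]
eef_rot: [-2.238, -2.204, -0.001]
force: [0.3, 0.1, -0.9]
opening: 0.0642
grip_force: 0.0
```

```bash
python3 s.py s4 .469 -.265 .004; python3 - <<'E'
import cv2,numpy as np
a=cv2.resize(cv2.imread("pics/s4top.png")[175:280,300:400],(400,420),interpolation=2);b=cv2.resize(cv2.imread("pics/s4side.png")[100:205,220:320],(400,420),interpolation=2)
cv2.imwrite("pics/v6.png",np.hstack([a,b]))
E
```

```text
[0.4742 0.0379 0.1725] [ 0.3  0.1 -0.9]
top bail 23 [ 0.4652 -0.2581  0.0844] [array([ 470.9, -258.3]), array([ 3.1, 70. ]), np.float64(88.8)] z95 0.0899
top lug- 29 [ 0.4686 -0.3479  0.0778] [array([ 468.7, -347.7]), array([ 8.2, 21.1]), np.float64(1.3)] z95 0.0807
top rim- 96 [ 0.4688 -0.3263  0.0575] [array([ 469.6, -325.1]), array([72.1, 16.8]), np.float64(0.7)] z95 0.0651
top rim+ 71 [ 0.4678 -0.2009  0.0583] [array([ 472.4, -205.2]), array([71.8, 17.5]), np.float64(1.1)] z95 0.0644
side rim+ 39 [ 0.4636 -0.1978  0.0529] [array([ 467.6, -201.5]), array([61.8, 12.7]), np.float64(0.0)] z95 0.0601
```

View pics/v6.png

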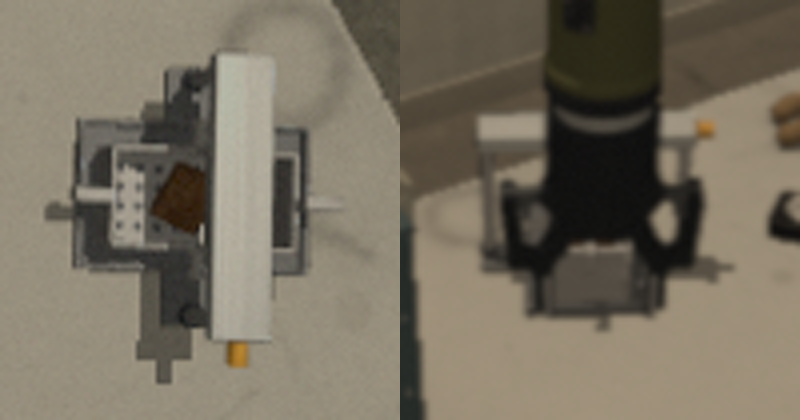

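The bucket sits inside the tray, centred on (0.47, -0.265), with the stone at (180,198) inside it and the gripper clear. I hand it in.

```bash
python3 -c "
from station import bot
print(bot.job_done())"
```

```text
the job is handed in; nothing more can be done
None
```

The bucket stands in the middle of the rinse tray under the shower head with the stone still in it, the arm is clear, and the job was handed in at about 25 s of the 58 s allowed; no verdict came back.

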